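Drop the lock rod through the lugs of a tray stack

ROBOT

A 6-joint arm with a two-finger parallel gripper is mounted at the origin on a cart in front of the work surface, level with it; the furniture and walls round the work are solid. World frame = base frame: x ahead of the robot, y to its left, z up, the work surface at z = 0. Lengths are in m, angles in rad, forces in N, time in s.
With the tool pointing down it reaches from about 0.35 to 0.975 m from the base axis. Payload 4.9 kg.
Tool frame: the origin (TCP) lies midway between the tips of the shut fingers; the grasp point (between the pads) lies 19 mm behind it; y points along the fingers, z is the direction in which the jaws open and shut, and the axes are right-handed (so a half turn about y gives the same grasp; the last joint's range is limited). The gripper opens to 85 mm and grips with 20 to 120 N. Pads are 22 mm wide; open, the fingers measure 114 mm over their backs; the gripper's body (76 mm by 85 mm) begins 54 mm behind the grasp point. The pads swing forward as they close: fully open they stand 13 mm farther back than shut.
Start: joints at [1.198, 0.053, 1.613, -0, 1.476, -0.119], TCP at [0.157, 0.605, 0.231] pointing down, gripper open.
Joint ranges: [-3.01, 3.01], [-1.01, 2.22], [0.06, 2.58], [-1.02, 4.17], [0.09, 2.62], [-3.14, 3.14]. Speed limits (rad/s): [2.57, 2.57, 3.14, 3.14, 3.14, 3.14].

INTERFACE

Orientations are given as a unit quaternion [w, x, y, z].
In Python, from plant import * gives the robot as it stands.
- The arm moves only by the shell command python3 -m crank 'ROWS'. ROWS is JSON, a list that holds one entry, the list of rows, each a list of 5 numbers: the gripper command: -1 is shut, 1 is fully open, values between are in proportion, then the shift along the tool's x, y, z in cm, then the turn about the tool's y in degrees. In form: [[[jaw, dx, dy, dz, twist], ...]]. A call has 1 to 8 rows; each row shifts and turns the commanded pose from where the row before left it, along the tool's axes as they then stand; what a row does not reach is not made up. A row lasts 1/8 s, in which the tool goes at most 62.5 mm and 10.7 degrees, less where a joint would pass 70% of its speed; a pose out of reach is approached as far as the arm can. A call with a gripper value outside its range is refused whole. The fingers move at their own pace and stop on an object; the grip force is fixed at half the most. Time passes only in rows, so rows that do not move let the fingers close. It gives the time, the measured TCP pose, the force and the opening at its end, in the units of the state.
- state(): the state, without advancing time (a new reading comes with each control period).
- grab_frame(name): name is "scene" or "top"; returns a dict with "frame" (420x560x3 uint8, red, green, blue), "fx", "fy", "cx", "cy" (pixels), "D" ([k1, k2, p1, p2, k3] as OpenCV has them; the pictures are not rectified), "pose" (4x4, takes a point from camera to world coordinates). Camera axes: x right, y up, looking along -z (the intrinsics and any distortion apply to the point x, -y, -z); pixel columns grow to the right and rows downward; lengths in m; the calibration is good to about 2 mm. A picture is of the moment at which its call begins. There is no depth.
- job_done(): hands the job in, once; it reports no verdict.
The state is a dict: "time": time; "joint_pos": joint angles; "joint_vel": joint speeds; "joint_efforts": joint torques, N m; "tool_pos": TCP position; "tool_rot": TCP orientation; "contact_force": force on the tool from outside, world axes, zero at the start; "ft_torque": the same for the moment, N m; "gripper_width": opening from 0.0 (shut) to 1.0 (fully open).
Only numpy, scipy, OpenCV 4.12 (cv2) and the standard library are available. Lean on these libraries where they do the work, as an engineer would, in place of code of your own. Each camera call takes 0.05 s, during which the arm holds its last target.

TASK

Lock the stack of three letter trays: take the steel lock rod out of its stand and thread it straight down through the holes of all three lugs on the front of the stack, until its collar rests on the top lug, then let go. The trays have slipped a little out of line, so feel for each hole and never force the rod. Leave the mug, stapler and tape dispenser where they are.

Things in the scene. Friction and masses are not known exactly. Their poses are not given: they have to be found in the camera images.
- rod: Loose lock rod, 0.09 to 0.17 kg, upright in the stand. Round steel shank 10 mm across, 112 mm long, flat square-cut foot; above it a collar 34 mm across, 4 mm thick; above that a black square grip 16 x 16 mm, 38 mm tall (154 mm overall). Origin: centre of the foot. z: up along the rod; x, y: normal to the grip's flats. Striking a lug can make it lean a little in the gripper.
- shank: The rod's bare shank (fixed part of the rod, below the collar); origin and axes as the rod's. It takes at most 25 N of contact force from anything.
- rod_collar (a point): Centre of the underside of the rod's collar, 112 mm above its foot, on its axis.
- stand: Black stand fixed to the desk: base 74 x 74 x 6 mm, on it a block 40 x 40 mm reaching 50 mm above the desk, with an upright socket 11.5 mm wide and 38 mm deep in its middle. The rod's foot stands on the socket's floor, 12 mm above the desk; it must rise 38 mm to come free. Origin: centre of the underside.
- tray_top: Top of three equal grey letter trays, stacked 40 mm apart, all fixed; each 175 (x) x 230 (y) x 40 mm, open on top (a notebook lies in this one). In front of each, towards the robot, stands a level lug 38 mm wide, 6 mm thick, flush with the rim, with a plain 20 mm through hole, its axis 20 mm before the tray. Origin: on the top hole's axis, 40 mm under the lug's upper face; x into the tray, z up.
- top_hole (a point): Centre of the top lug's hole at its upper face, 120 mm above the desk; the other lugs' upper faces lie 40 and 80 mm lower. Their holes, unmeasured, are each about 7.3 mm off this centre sideways, in directions 60 degrees apart. An upright rod passes all three only within 0.7 mm of a line 4.2 mm off this centre, halfway between those directions; which way is unknown and must be felt.
- mug: Green mug, 86 x 118 x 96 mm, loose bystander between stand and trays; origin under its middle. About 60 mm behind it stands the near edge of the monitor (solid, 0.4 m tall): cross from stand to trays on the robot's side of the mug, not behind it.
- stapler: Stapler, 36 x 152 x 41 mm, loose bystander; origin under its middle.
- tape_dispenser: Black tape dispenser, 51 x 121 x 75 mm, loose bystander; origin under its middle.
Mind the look-alikes: they are no part of the job. Of the things shaped like the rod, the steel one is meant.

How it is judged:
By the outcome, as a careful person would: the job done as asked, in the order asked, and still so for the second after the job is handed in, with the robot touching nothing.
It also fails if it takes over 72 s, if anything falls off the work surface, if the arm or the gripper's body presses on something with over 40 N, if the wrist force passes 120 N, or if a joint passes its speed limit or range.

## Working session

There is one attempt and no reset: what is moved stays moved. The work goes in short steps, Python scripts to look and compute and a shell command to move; the robot and the scene stay as the last step left them, time stands still between calls to the robot, and variables do not carry over. Pictures are saved under pics/ and viewed, and the job is handed in when it is done.

```bash
mkdir -p pics; ls; cat > h.py <<'E'
import numpy as np, cv2
from plant import *
def snap(n,fn,crop=None,s=1):
    f=grab_frame(n); im=f["frame"][:,:,::-1]
    np.savez('pics/'+fn+'.npz',**{k:np.array(v) for k,v in f.items()})
    save(im,fn,crop,s); return f
def save(im,fn,crop=None,s=1):
    if crop: x0,y0,x1,y1=crop; im=im[y0:y1,x0:x1]
    if s!=1: im=cv2.resize(im,None,fx=s,fy=s,interpolation=cv2.INTER_CUBIC)
    cv2.imwrite('pics/'+fn+'.png',im)
def load(fn): return dict(np.load('pics/'+fn+'.npz'))
def ray(f,u,v):
    K=np.array([[f["fx"],0,f["cx"]],[0,f["fy"],f["cy"]],[0,0,1.]])
    p=cv2.undistortPoints(np.array([[[u,v]]],float),K,np.array(f["D"],float))[0,0]
    P=np.array(f["pose"]); d=P[:3,:3]@np.array([p[0],-p[1],-1.]); return P[:3,3],d
def atz(f,u,v,z):
    o,d=ray(f,u,v); return o+d*(z-o[2])/d[2]
def proj(f,X):
    P=np.array(f["pose"]); c=np.linalg.inv(P)@np.r_[X,1]
    K=np.array([[f["fx"],0,f["cx"]],[0,f["fy"],f["cy"]],[0,0,1.]])
    q=cv2.projectPoints(np.array([[c[0],-c[1],-c[2]]],float),np.zeros(3),np.zeros(3),K,np.array(f["D"],float))[0]
    return q[0,0]
def tri(obs):
    A=np.zeros((3,3));b=np.zeros(3)
    for f,u,v in obs:
        o,d=ray(f,u,v); d=d/np.linalg.norm(d); M=np.eye(3)-np.outer(d,d); A+=M;b+=M@o
    X=np.linalg.solve(A,b); return X,[np.linalg.norm(proj(f,X)-[u,v]) for f,u,v in obs]
E
python3 - <<'E'
from h import *
print(state())
for n in("scene","top"):
    f=snap(n,n+'0'); print(f["fx"],f["D"],np.round(f["pose"],3))
E
```

```text
pics
{'time': 0.0, 'joint_pos': array([ 1.19800548e+00,  5.33531611e-02,  1.61428403e+00, -1.72121690e-05,
        1.47599478e+00, -1.18982603e-01]), 'joint_vel': array([-0.00070791, -0.00094702, -0.00022798,  0.00034333, -0.00113772,
       -0.00084156]), 'joint_efforts': array([-5.05546850e-04, -3.93677473e+01, -3.70180357e+01, -1.73750359e-04,
        7.08263658e-03,  1.78147519e-05]), 'tool_pos': array([0.15669961, 0.60439913, 0.23007126]), 'tool_rot': array([-0.70071948,  0.70212107, -0.08966311,  0.08932385]), 'contact_force': array([-0.3336724 ,  0.2413807 , -0.30753044]), 'ft_torque': array([ 0.03316972, -0.04311776, -0.01642467]), 'gripper_width': 1.0032961927135053}
437.49739111924197 [-0.07904415  0.          0.          0.          0.        ] [[ 0.566  0.458 -0.685 -0.304]
 [-0.824  0.319 -0.467 -0.445]
 [ 0.005  0.829  0.558  0.736]
 [ 0.     0.     0.     1.   ]]
530.4280403683273 [-0.06222338  0.          0.          0.          0.        ] [[-1.000e-02  9.900e-01 -1.410e-01  2.900e-01]
 [-1.000e+00 -1.100e-02 -1.000e-03  4.300e-02]
 [-2.000e-03  1.410e-01  9.900e-01  1.299e+00]
 [ 0.000e+00  0.000e+00  0.000e+00  1.000e+00]]
```

View pics/scene0.png

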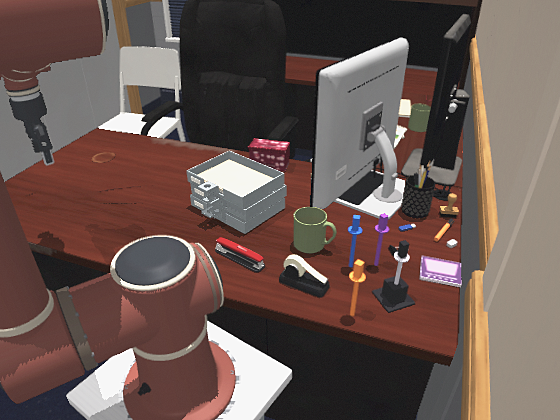

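View pics/top0.png

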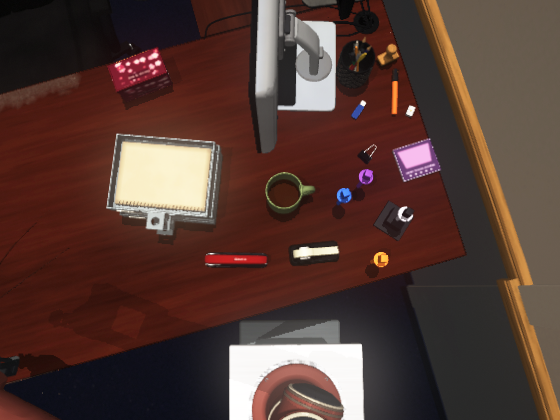

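Four items are shaped like the rod. In the scene view they are blue at (355,225), purple at (382,222), orange at (358,268), and steel with a black grip in the black stand at (402,250). In the top view the steel one is at (405,214). The steel one is the target, and I'll check it in close crops.

```bash
python3 - <<'E'
from h import *
a=load('scene0')['frame'][:,:,::-1]; b=load('top0')['frame'][:,:,::-1]
A=cv2.resize(a[230:320,360:430],None,fx=6,fy=6,interpolation=2)
B=cv2.resize(b[190:250,360:430],None,fx=5,fy=5,interpolation=2)
c=np.zeros((540,780,3),np.uint8); c[:540,:420]=A; c[:300,425:775]=B; cv2.imwrite('pics/c1.png',c)
A=cv2.resize(a[170:240,180:250],None,fx=5.5,fy=5.5,interpolation=2)
B=cv2.resize(b[195:250,130:200],None,fx=5.5,fy=5.5,interpolation=2)
c=np.zeros((540,780,3),np.uint8); c[:385,:385]=A; c[:B.shape[0],390:775]=B; cv2.imwrite('pics/c2.png',c)
E
```

```text
(no output)
```

View pics/c1.png

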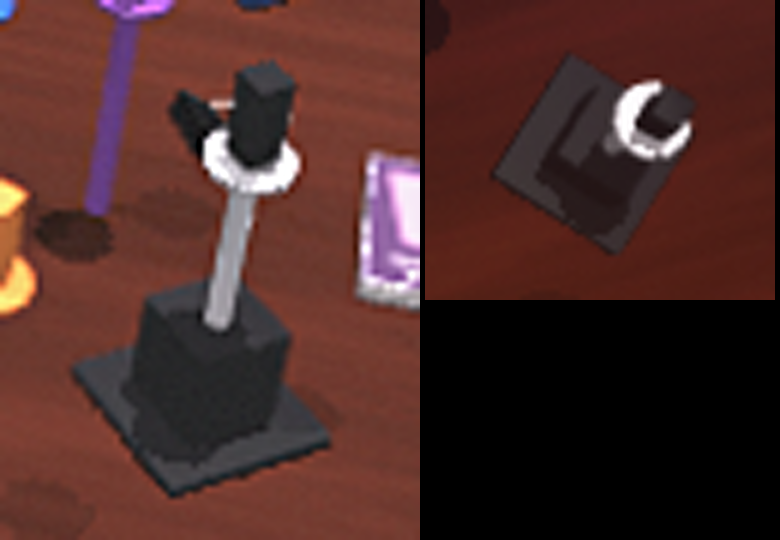

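View pics/c2.png

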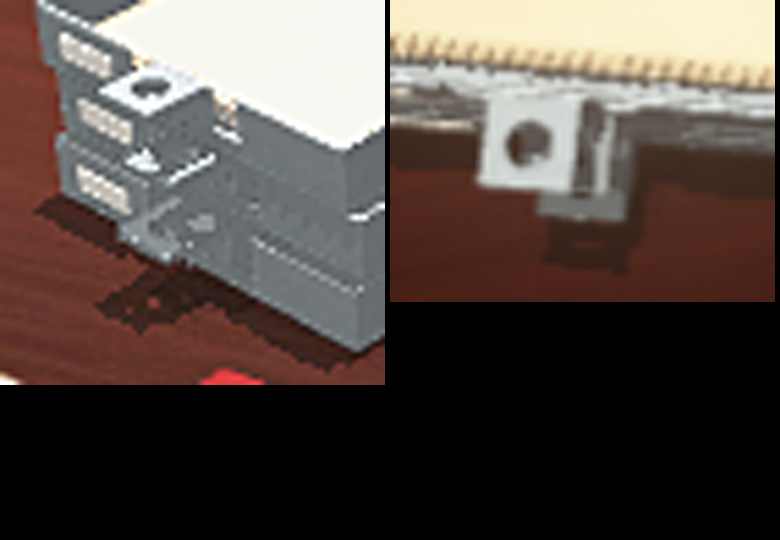

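The crops confirm the pick: a steel shank, white-lit collar and black grip, standing in the black stand. The second crop shows the lugs, with the top hole at about scene (207,186) and top (154.5,220). Now I'll turn these into positions.

```bash
python3 - <<'E'
from h import *
s=load('scene0');t=load('top0')
P=[(236,78),(268,62),(294,82),(258,97)]
X=np.array([atz(s,360+x/6-.5+.0,230+y/6-.5,.166) for x,y in P]);print('grip top scene',X.round(4),X.mean(0).round(4))
e=np.diff(np.vstack([X,X[:1]]),axis=0);print(np.degrees(np.arctan2(e[:,1],e[:,0])).round(),np.linalg.norm(e,axis=1).round(4))
P=[(570,55),(495,175),(615,253)]
X=np.array([atz(t,360+(x-425)/5-.5,190+y/5-.5,.006) for x,y in P]);print('base top',X.round(4),(X[0]+X[2])/2)
e=np.diff(X,axis=0);print(np.degrees(np.arctan2(e[:,1],e[:,0])).round(),np.linalg.norm(e,axis=1).round(4))
P=[(76,372),(175,495),(328,438)]
X=np.array([atz(s,360+x/6-.5,230+y/6-.5,.006) for x,y in P]);print('base scene',X.round(4),(X[0]+X[2])/2)
e=np.diff(X,axis=0);print(np.degrees(np.arctan2(e[:,1],e[:,0])).round(),np.linalg.norm(e,axis=1).round(4))
print('collar t',atz(t,360+(652-425)/5-.5,190+121/5-.5,.128),'s',atz(s,360+252/6-.5,230+161/6-.5,.128))
# hole
print('hole t',atz(t,130+(529-390)/5.5-.5,195+143/5.5-.5,.12),'s',atz(s,180+151/5.5-.5,170+88/5.5-.5,.12))
print('tri grip foot etc', tri([(t,360+(652-425)/5-.5,190+121/5-.5),(s,360+252/6-.5,230+161/6-.5)]))
P=[(117,134),(108,208),(213,223),(219,143)]
X=np.array([atz(t,u,v,.12) for u,v in P]);e=np.diff(np.vstack([X,X[:1]]),axis=0);print(X.round(3),np.degrees(np.arctan2(e[:,1],e[:,0])).round(1))
for n,f,u,v in [('mug',t,284,193),('stap',t,236,259),('tape',t,315,253),('blue',t,344,195),('orange',t,381,260)]:
    print(n,atz(f,u,v,.05).round(3))
E
```

```text
grip top scene [[ 0.4386 -0.2364  0.166 ]
 [ 0.454  -0.2423  0.166 ]
 [ 0.4482 -0.2544  0.166 ]
 [ 0.4328 -0.247   0.166 ]] [ 0.4434 -0.245   0.166 ]
[ -21. -116.  154.   61.] [0.0165 0.0134 0.0171 0.0121]
base top [[ 0.4994 -0.2352  0.006 ]
 [ 0.44   -0.1957  0.006 ]
 [ 0.4009 -0.2534  0.006 ]] [ 0.45013095 -0.24428999  0.006     ]
[ 146. -124.] [0.0713 0.0697]
base scene [[ 0.4328 -0.1981  0.006 ]
 [ 0.3939 -0.257   0.006 ]
 [ 0.4546 -0.2943  0.006 ]] [ 0.44366125 -0.24620658  0.006     ]
[-123.  -32.] [0.0706 0.0712]
collar t [ 0.4493599  -0.24455999  0.128     ] s [ 0.44511415 -0.24617795  0.128     ]
hole t [0.44109589 0.3164805  0.12      ] s [0.43737863 0.31690614 0.12      ]
tri grip foot etc (array([ 0.44972324, -0.24520368,  0.12442128]), [np.float64(0.11628224040948035), np.float64(0.11969942006890441)])
[[0.644 0.409 0.12 ]
 [0.471 0.424 0.12 ]
 [0.434 0.185 0.12 ]
 [0.619 0.173 0.12 ]] [175.2 -98.7  -3.9  84. ]
mug [0.513 0.024 0.05 ]
stap [0.357 0.139 0.05 ]
tape [ 0.369 -0.047  0.05 ]
blue [ 0.507 -0.119  0.05 ]
orange [ 0.351 -0.202  0.05 ]
```

```bash
cat >> h.py <<'E'
from scipy.spatial.transform import Rotation as Rn
def tool():
    s=state(); q=np.array(s["tool_rot"]); R=Rn.from_quat(q,scalar_first=True).as_matrix(); return s,R
def rows(dw,twist=0):
    s,R=tool(); print('tool-axes shift cm',(R.T@np.array(dw)*100).round(3))
E
python3 - <<'E'
from h import *
s,R=tool(); print(R.round(4))
t=[grab_frame('top')['frame'].astype(float) for _ in range(4)]
sc=[grab_frame('scene')['frame'].astype(float) for _ in range(4)]
print('noise',(t[0]-t[1]).std())
T=np.clip(np.mean(t,0)[:,:,::-1],0,255).astype(np.uint8);S=np.clip(np.mean(sc,0)[:,:,::-1],0,255).astype(np.uint8)
cv2.imwrite('pics/Tavg.png',T);cv2.imwrite('pics/Savg.png',S)
def g(im): return (255*(im/255.)**.5).astype(np.uint8)
save(g(T),'lt',(140,200,190,240),15.9); save(g(S),'ls',(180,172,230,222),12)
E
```

```text
[[ 9.680e-01 -6.000e-04  2.511e-01]
 [-2.511e-01 -1.700e-03  9.680e-01]
 [-2.000e-04 -1.000e+00 -1.800e-03]]
noise 0.7280662537259449
```

View pics/lt.png

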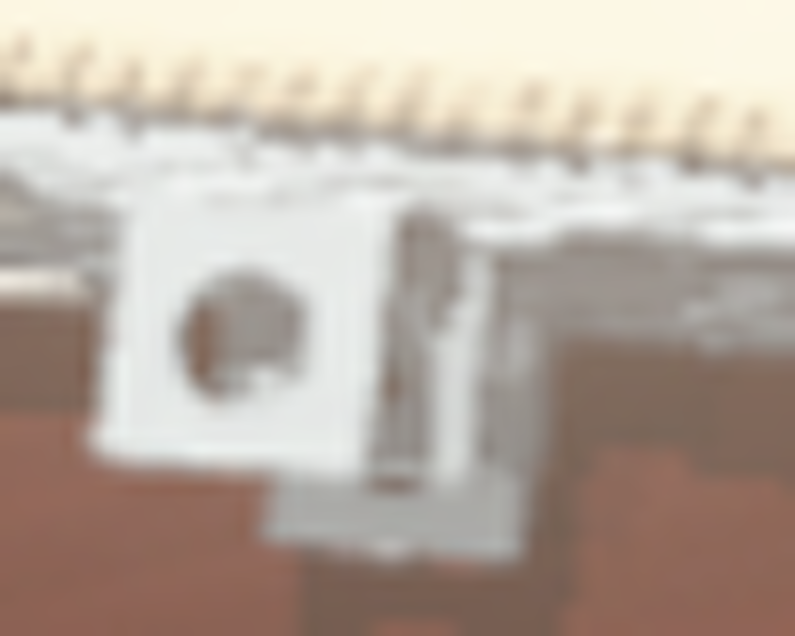

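View pics/ls.png

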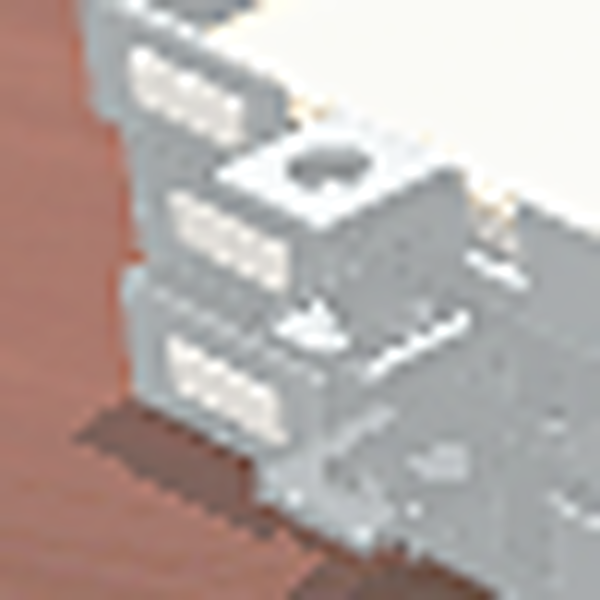

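```bash
python3 - <<'E'
from h import *
t=load('top0')
def p(x,y): return (140+(x+.5)/15.9-.5, 200+(y+.5)/15.9-.5)
X={}
for n,x,y,z in [('tFL',92,448,.12),('tFR',362,475,.12),('hole',245,335,.12),('tBR',395,200,.12),('mFR',470,487,.08),('mBR',492,255,.08),('bFR',522,557,.04),('bFL',265,543,.04),('bBR',545,330,.04)]:
    X[n]=atz(t,*p(x,y),z); print(n,X[n].round(4))
d=X['tFR']-X['tFL'];print(np.linalg.norm(d),np.degrees(np.arctan2(d[0],-d[1])))
d=X['bFR']-X['bFL'];print(np.linalg.norm(d))
for k in ('mFR','bFR'): print(k,((X[k]-X['tFR'])*1000).round(1))
print('bFL',((X['bFL']-X['tFL'])*1000).round(1))
E
```

```text
tFL [0.425  0.3375 0.12  ]
tFR [0.4208 0.2991 0.12  ]
hole [0.4409 0.3161 0.12  ]
tBR [0.4599 0.2951 0.12  ]
mFR [0.4233 0.2919 0.08  ]
mBR [0.4574 0.2892 0.08  ]
bFR [0.417 0.292 0.04 ]
bFL [0.4195 0.3309 0.04  ]
bBR [0.4514 0.2891 0.04  ]
0.03869480765389379 -6.247605229958349
0.03900786316582153
mFR [  2.5  -7.2 -40. ]
bFR [ -3.8  -7.1 -80. ]
bFL [ -5.5  -6.6 -80. ]
```

The lugs are well resolved in the top view. Relative to the top lug, the middle one is about (+2.5,-7.2) mm off and the bottom one about (-4.6,-6.9) mm, so the common line should lie near -97° in world axes. That gives me a starting guess to check by feel. Now I'll move toward the rod.

```bash
python3 -m crank '[[[1,4.3,-0.5,-2.75,0],[1,4.3,-0.5,-2.75,0],[1,4.3,-0.5,-2.75,0],[1,4.3,-0.5,-2.75,0],[1,4.3,-0.5,-2.75,0],[1,4.3,-0.5,-2.75,0],[1,4.3,-0.5,-2.75,0],[1,4.3,-0.5,-2.75,0]]]'
python3 -c "
from h import *
s,R=tool();print(R.round(4));rows(np.array([.447,-.245,.27])-s['tool_pos'])"
```

```text
time: 1.5
tool_pos: [0.4356, 0.3043, 0.2717]
tool_rot: [0.702, -0.701, 0.089, -0.09]
contact_force: [-0.2, 0.5, -0.5]
gripper_width: 1.006
[[ 9.680e-01  7.000e-04  2.511e-01]
 [-2.511e-01  4.000e-04  9.680e-01]
 [ 5.000e-04 -1.000e+00  6.000e-04]]
tool-axes shift cm [ 14.892   0.152 -52.886]
```

```bash
python3 -m crank '[[[1,1.5,0,-5.3,0],[1,1.5,0,-5.3,0],[1,1.5,0,-5.3,0],[1,1.5,0,-5.3,0],[1,1.5,0,-5.3,0],[1,1.5,0,-5.3,0],[1,1.5,0,-5.3,0],[1,1.5,0,-5.3,0]]]'
python3 -m crank '[[[1,1.5,0,-5.3,0],[1,1.4,0,-5.2,0],[1,0,0,0,6.7],[1,0,0,0,6.8],[1,0,0,0,0]]]'
python3 -c "
from h import *
s,R=tool();print(s['tool_pos'],R.round(4));rows(np.array([.447,-.245,.27])-s['tool_pos'])
snap('scene','s1',(340,130,480,330),3);snap('top','t1',(340,150,480,290),4)"
```

```text
time: 2.5
tool_pos: [0.4441, -0.1368, 0.2717]
tool_rot: [-0.701, 0.701, -0.089, 0.09]
contact_force: [0.9, 0.6, 0.2]
gripper_width: 1.002
time: 3.12
tool_pos: [0.446, -0.244, 0.2713]
tool_rot: [-0.686, 0.686, -0.171, 0.171]
contact_force: [0.5, -0.2, -0.4]
gripper_width: 1.002
[ 0.44600123 -0.24401726  0.27133237] [[ 8.831e-01  0.000e+00  4.692e-01]
 [-4.692e-01 -1.000e-04  8.831e-01]
 [ 0.000e+00 -1.000e+00 -0.000e+00]]
tool-axes shift cm [ 0.134  0.133 -0.04 ]
```

View pics/s1.png

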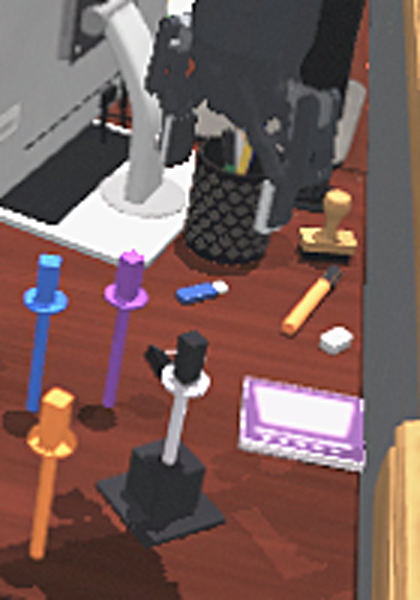

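View pics/t1.png

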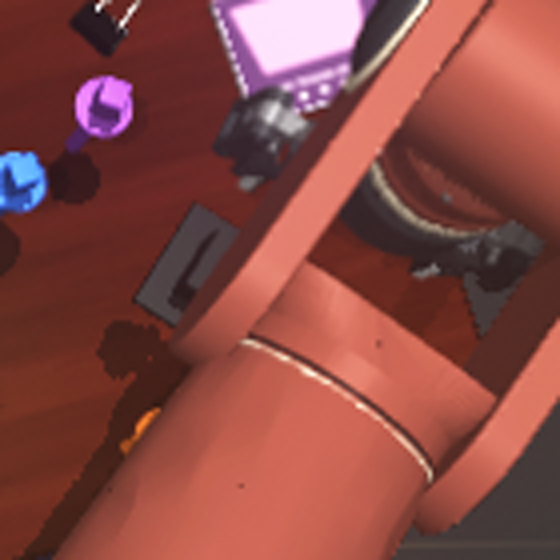

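The scene view shows the open fingertips at about crop (166,155) and (264,228), with the rod below them at (190,360). I'll compare those fingertip pixels with the reported TCP to estimate the scene camera's bias.

```bash
python3 - <<'E'
from h import *
s=load('s1'); st,R=tool()
for sg in(1,-1):
  for off in (.0425,.05):
    p=st['tool_pos']+R[:,2]*sg*off; p=p+[0,0,.013]; q=proj(s,p); print(sg,off,q.round(1),((q-[340,130])*3).round())
save(s['frame'][:,:,::-1],'s1c',(385,150,450,220),9)
E
```

```text
1 0.0425 [398.8 184.9] [176. 165.]
1 0.05 [396.5 183.3] [169. 160.]
-1 0.0425 [427.8 205.1] [263. 225.]
-1 0.05 [430.5 207. ] [272. 231.]
```

View pics/s1c.png

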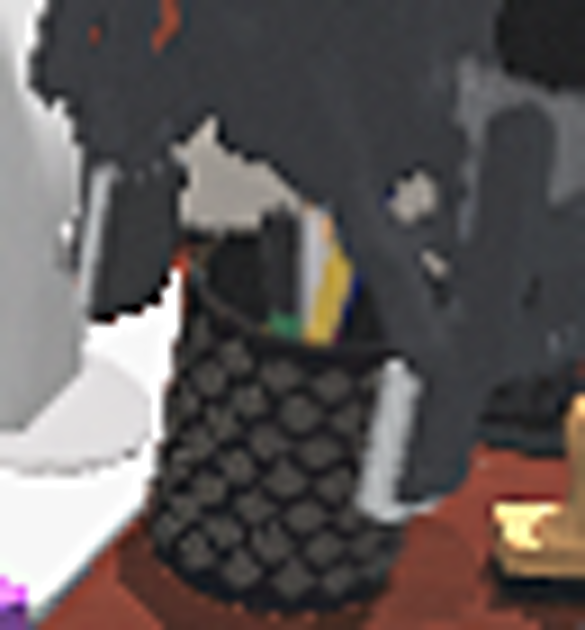

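```bash
python3 -m crank '[[[1,0.05,3.5,0,0],[1,0.0,3.5,0,0],[0.4,0,2.5,0,0],[0.2,0,2.0,0,0],[0,0,1.0,0,0],[0,0,0,0,0],[0,0,0,0,0],[0,0,0,0,0]]]'
python3 -c "
from h import *
s,R=tool();print(s['tool_pos'])
snap('scene','s2',(370,200,440,300),6)"
```

```text
time: 4.22
tool_pos: [0.4471, -0.2445, 0.1475]
tool_rot: [-0.686, 0.686, -0.171, 0.172]
contact_force: [-0.0, -0.3, 0.6]
gripper_width: 0.502
[ 0.44709954 -0.24449385  0.14750817]
```

View pics/s2.png

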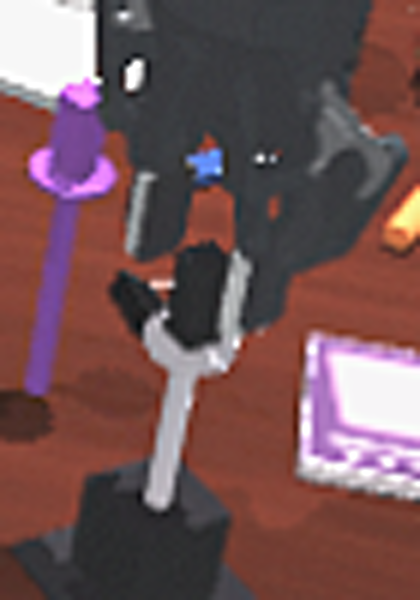

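```bash
python3 -m crank '[[[0,0,0.8,0,0],[0,0,0.7,0,0],[-0.3,0,0,0,0],[-0.5,0,0,0,0],[-0.5,0,0,0,0]]]'
python3 -m crank '[[[-0.56,0,0,0,0],[-0.56,0,0,0,0]]]'
python3 -c "
from h import *
s,R=tool();print(s['tool_pos'],s['contact_force'],s['gripper_width'],s['ft_torque'])
snap('scene','s3',(370,200,440,300),6)"
```

```text
time: 4.9
tool_pos: [0.4467, -0.2442, 0.1316]
tool_rot: [-0.686, 0.686, -0.171, 0.171]
contact_force: [-0.6, 0.3, -0.2]
gripper_width: 0.249
time: 5.15
tool_pos: [0.4466, -0.2441, 0.1315]
tool_rot: [-0.686, 0.686, -0.171, 0.171]
contact_force: [0.7, 0.4, -0.5]
gripper_width: 0.219
[ 0.4465736  -0.24414379  0.13145777] [ 0.70237192  0.35408882 -0.49702947] 0.21882511056293136 [-0.02641943 -0.00565836 -0.0364664 ]
```

View pics/s3.png

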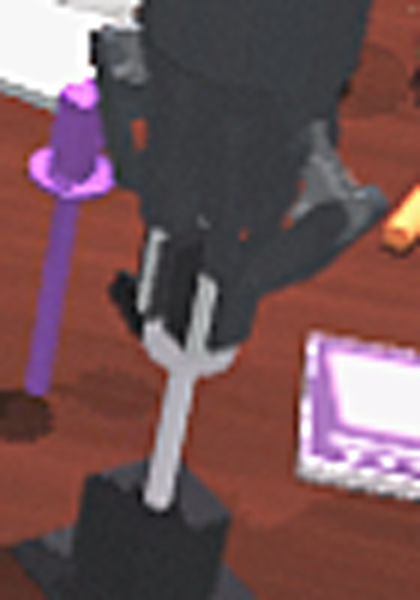

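The scene crop shows the pads straddling the grip just above the collar. The opening is 18.6 mm with no force reading, so it's centred. Closing now.

```bash
python3 -m crank '[[[-0.62,0,0,0,0],[-0.7,0,0,0,0],[-1,0,0,0,0],[-1,0,0,0,0]]]'
python3 -c "
from h import *
s,R=tool();print(s['tool_pos'],s['contact_force'],s['gripper_width'],s['ft_torque'])"
```

```text
time: 5.7
tool_pos: [0.4466, -0.2443, 0.1315]
tool_rot: [-0.686, 0.686, -0.171, 0.171]
contact_force: [-0.0, -0.4, 2.3]
gripper_width: 0.175
[ 0.44659789 -0.24427118  0.13153895] [-0.04459652 -0.36622287  2.26405256] 0.17545176635576065 [-0.19716478  0.01642775 -0.00656049]
```

```bash
python3 -m crank '[[[-1,0,-0.3,0,0],[-1,0,-0.5,0,0],[-1,0,-0.8,0,0],[-1,0,-1.0,0,0]]]'
python3 -m crank '[[[-1,0,-1.2,0,0],[-1,0,-2,0,0],[-1,0,-4,0,0],[-1,0,-5,0,0],[-1,0,-4,0,0],[-1,0,0,0,0],[-1,0,0,0,0]]]'
python3 -c "
from h import *
s,R=tool();print(s['tool_pos'],s['contact_force'],s['gripper_width'],s['ft_torque'],R.round(4))
f=snap('scene','s4',(350,110,450,270),3.7);g=snap('top','t4')"
```

```text
time: 6.2
tool_pos: [0.4464, -0.2439, 0.1579]
tool_rot: [0.686, -0.686, 0.171, -0.171]
contact_force: [0.3, -0.4, -0.6]
gripper_width: 0.177
time: 7.08
tool_pos: [0.4463, -0.2438, 0.3189]
tool_rot: [0.686, -0.686, 0.172, -0.171]
contact_force: [-1.1, -0.1, -2.3]
gripper_width: 0.177
[ 0.44625865 -0.24377716  0.31890594] [-1.10401356 -0.1350695  -2.2890024 ] 0.17696236906939056 [0.01353013 0.04164452 0.04776158] [[ 8.826e-01 -5.000e-04  4.700e-01]
 [-4.700e-01  6.000e-04  8.826e-01]
 [-7.000e-04 -1.000e+00  3.000e-04]]
```

View pics/s4.png

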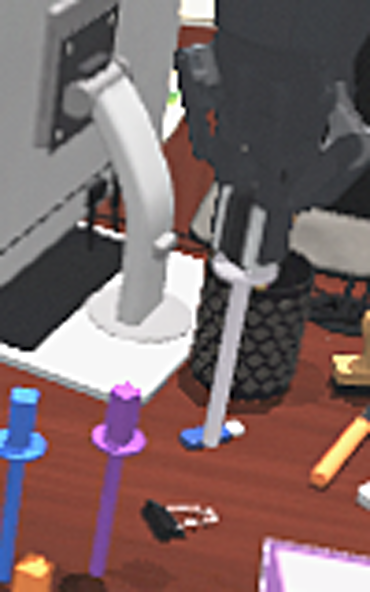

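```bash
python3 -m crank '[[[-1,-1.35,0,2.4,0],[-1,-2.7,0,4.85,0],[-1,-2.7,0,4.85,0],[-1,-2.7,0,4.85,0],[-1,-2.7,0,4.85,0],[-1,-2.7,0,4.85,0],[-1,-2.7,0,4.85,0],[-1,-2.7,0,4.85,0]]]'
python3 -m crank '[[[-1,-2.7,0,4.85,0],[-1,-2.7,0,4.85,0],[-1,-1.35,0,2.4,0],[-1,0,2.5,0,0],[-1,0,1.5,0,0],[-1,0,0,0,0],[-1,0,0,0,0]]]'
python3 -c "
from h import *
f=load('s4'); p=atz(f,350+211/3.7,110+444/3.7,.1995); print('foot s at stand',p)
s,R=tool();print(s['tool_pos'],s['contact_force'],R.round(4))
f=snap('scene','s5',(160,110,260,240),4.6);g=snap('top','t5',(110,170,210,260),6)"
```

```text
time: 8.18
tool_pos: [0.4376, 0.1737, 0.3175]
tool_rot: [-0.686, 0.686, -0.172, 0.17]
contact_force: [1.3, 0.1, -1.3]
gripper_width: 0.179
time: 9.05
tool_pos: [0.4362, 0.3102, 0.2797]
tool_rot: [0.686, -0.686, 0.171, -0.172]
contact_force: [-0.4, -0.1, -0.2]
gripper_width: 0.174
foot s at stand [ 0.4448047  -0.24660879  0.1995    ]
[0.4362259  0.31017282 0.27973399] [-0.38623166 -0.09981124 -0.183733  ] [[ 8.822e-01  4.000e-04  4.708e-01]
 [-4.708e-01  2.000e-04  8.822e-01]
 [ 3.000e-04 -1.000e+00  4.000e-04]]
```

View pics/s5.png

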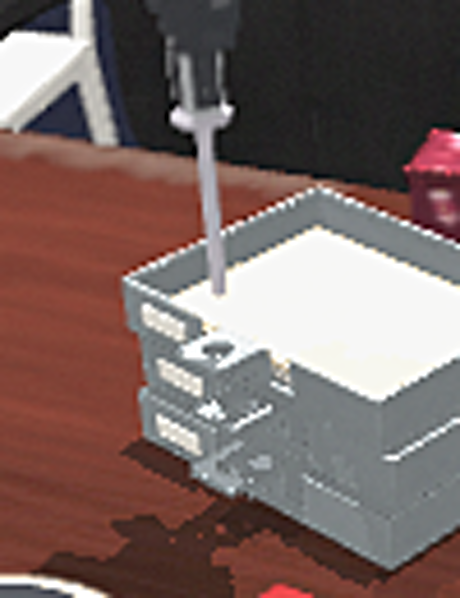

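View pics/t5.png

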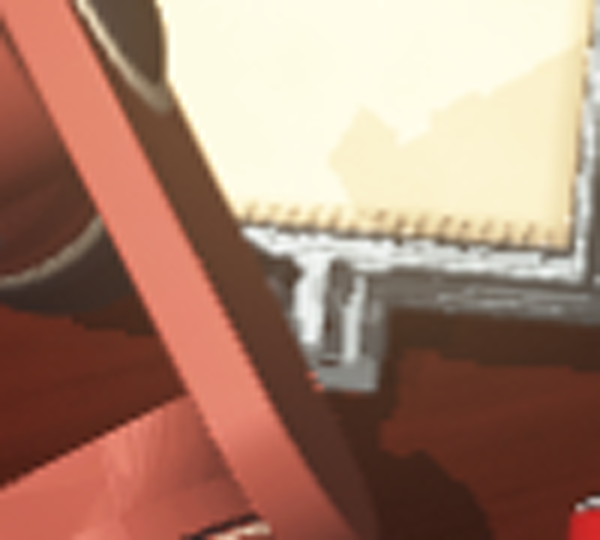

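The scene view shows the rod over the trays, with the foot at crop (219,293) and the hole at (216,348). The arm hides the lug in the top view. I'll compare foot and hole in the same scene picture.

```bash
python3 - <<'E'
from h import *
f=load('s5'); s,R=tool()
fz=s['tool_pos'][2]-.1195
foot=atz(f,160+219.5/4.6-.4,110+291/4.6-.4,fz); col=atz(f,160+204/4.6-.4,110+132/4.6-.4,fz+.107)
print('foot',foot.round(4),'col',col.round(4))
for z in(0,.107): print((proj(f,np.r_[s['tool_pos'][:2],fz+z])-[160,110])*4.6)
im=f['frame'][:,:,::-1]
save((255*(im/255.)**.6).astype(np.uint8),'s5b',(195,130,225,200),8.5)
E
```

```text
foot [0.4385 0.3116 0.161 ] col [0.4308 0.3032 0.268 ]
[216.82290708 291.11157793]
[199.75468621 123.67051456]
```

View pics/s5b.png

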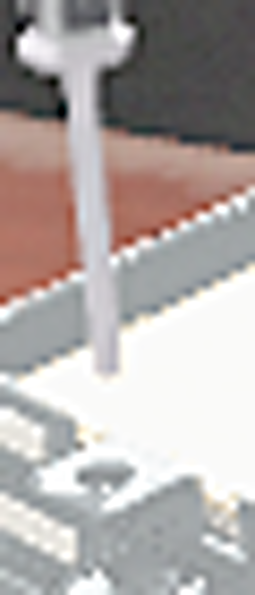

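```bash
python3 -m crank '[[[-1,-0.35,1.5,0.42,0],[-1,0,1.5,0,0],[-1,0,0.3,0,0],[-1,0,0,0,0],[-1,0,0,0,0]]]'
python3 - <<'E'
from h import *
s,R=tool();print(s['tool_pos'],s['contact_force'],s['ft_torque'])
f=snap('scene','s6');im=f['frame'][:,:,::-1]
save((255*(im/255.)**.6).astype(np.uint8),'s6b',(185,140,235,210),8.5)
E
```

```text
time: 9.78
tool_pos: [0.4351, 0.3159, 0.2468]
tool_rot: [0.686, -0.686, 0.171, -0.172]
contact_force: [0.8, 0.4, -1.6]
gripper_width: 0.18
[0.43507955 0.31594765 0.24679332] [ 0.84997525  0.41028661 -1.62591919] [-0.00310716 -0.01413036 -0.03251146]
```

View pics/s6b.png

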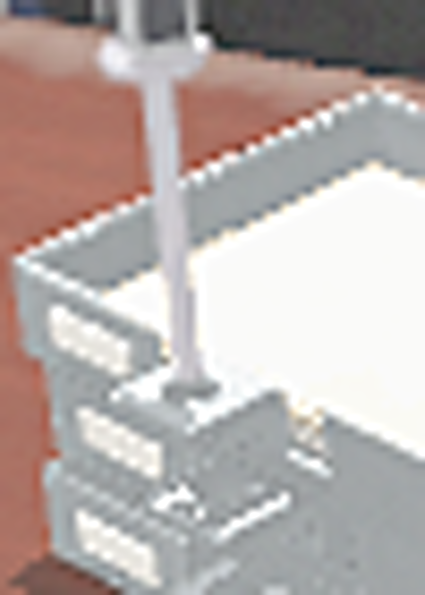

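```bash
python3 -m crank '[[[-1,0,0.3,0,0],[-1,0,0.2,0,0],[-1,0,0.1,0,0],[-1,0,0,0,0]]]'; python3 -m crank '[[[-1,0,0.15,0,0],[-1,0,0.15,0,0],[-1,0,0.15,0,0],[-1,0,0,0,0]]]'
```

```text
time: 10.32
tool_pos: [0.4348, 0.3158, 0.2401]
tool_rot: [-0.686, 0.686, -0.171, 0.171]
contact_force: [-0.8, -0.0, -1.9]
gripper_width: 0.183
time: 10.82
tool_pos: [0.4347, 0.3158, 0.2355]
tool_rot: [-0.686, 0.686, -0.171, 0.171]
contact_force: [-0.4, -0.5, -1.2]
gripper_width: 0.18
```

```bash
python3 -m crank '[[[-1,0,0.15,0,0],[-1,0,0.15,0,0],[-1,0,0.15,0,0],[-1,0,0.15,0,0],[-1,0,0,0,0]]]'; python3 - <<'E'
from h import *
s,R=tool();print(s['tool_pos'],s['contact_force'],s['ft_torque'])
f=snap('scene','s7');im=f['frame'][:,:,::-1]
save((255*(im/255.)**.6).astype(np.uint8),'s7b',(185,140,235,210),8.5)
E
```

```text
time: 11.45
tool_pos: [0.4348, 0.3158, 0.2296]
tool_rot: [-0.686, 0.686, -0.171, 0.171]
contact_force: [0.2, -0.3, -1.0]
gripper_width: 0.176
[0.4347899  0.3157896  0.22959661] [ 0.20459945 -0.27241067 -1.00457094] [0.0292569  0.02718921 0.02533395]
```

View pics/s7b.png

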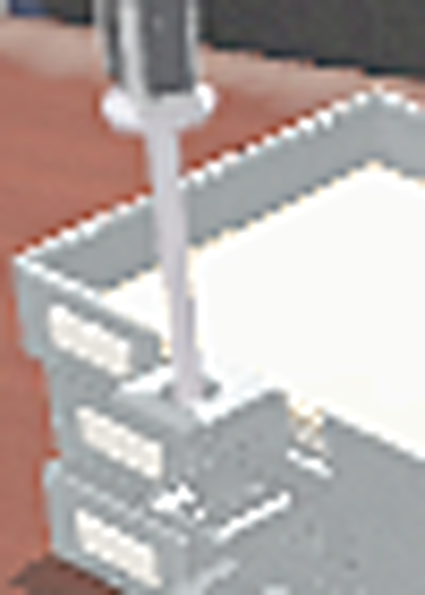

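The foot is inside the top hole with no force. Next I'll feel for the hole's edges.

```bash
cat > r.py <<'E'
from h import *
s,R=tool(); d=(s['tool_pos']-np.array([.4348,.3158,.2296]))*1000
print('t',round(s['time'],2),'rel mm',d.round(2),'F',np.round(R.T@s['contact_force'],1),'T',np.round(R.T@s['ft_torque'],3),'(tool)')
E
python3 -m crank '[[[-1,0.2,0,0,0],[-1,0,0,0,0]]]' >/dev/null; python3 r.py
python3 -m crank '[[[-1,0.1,0,0,0],[-1,0,0,0,0]]]' >/dev/null; python3 r.py
```

```text
t 11.75 rel mm [ 1.98 -0.97  0.26] F [0.6 1.4 0.1] T [-0.02   0.021 -0.033] (tool)
t 12.0 rel mm [ 2.77 -1.41  0.2 ] F [-0.3  0.7 -0.8] T [0.012 0.015 0.026] (tool)
```

```bash
python3 -m crank '[[[-1,0.1,0,0,0],[-1,0,0,0,0]]]' >/dev/null; python3 r.py
```

```text
t 12.25 rel mm [ 3.62 -1.86  0.2 ] F [ 0.2  1.  -0.3] T [0.043 0.015 0.03 ] (tool)
```

```bash
python3 -m crank '[[[-1,0.1,0,0,0],[-1,0,0,0,0]]]' >/dev/null; python3 r.py;
```

```text
t 12.5 rel mm [ 4.52 -2.33  0.19] F [-0.7  0.4  0.1] T [ 0.041 -0.015 -0.013] (tool)
```

```bash
python3 -m crank '[[[-1,0.1,0,0,0],[-1,0,0,0,0]]]' >/dev/null; python3 r.py;
```

```text
t 12.75 rel mm [ 5.15 -2.66  0.16] F [-0.6  1.9  1. ] T [ 0.058 -0.065  0.297] (tool)
```

```bash
python3 -m crank '[[[-1,0.1,0,0,0],[-1,0,0,0,0]]]' >/dev/null; python3 r.py;
```

```text
t 13.0 rel mm [ 5.77 -2.99  0.17] F [-1.7  0.1  0.4] T [ 0.005 -0.009  0.801] (tool)
```

Contact at +5.4 mm along tool x. Now the opposite edge.

```bash
python3 -m crank '[[[-1,-0.5,0,0,0],[-1,-0.3,0,0,0],[-1,0,0,0,0]]]' >/dev/null; python3 r.py;
```

```text
t 13.38 rel mm [-0.81  0.53  0.25] F [1.  0.5 0.4] T [ 0.019 -0.045 -0.02 ] (tool)
```

```bash
python3 -m crank '[[[-1,-0.1,0,0,0],[-1,0,0,0,0]]]' >/dev/null; python3 r.py;
```

```text
t 13.62 rel mm [-1.66  0.96  0.23] F [-0.3  0.5 -0.1] T [-0.034 -0.013 -0.006] (tool)
```

```bash
python3 -m crank '[[[-1,-0.1,0,0,0],[-1,0,0,0,0]]]' >/dev/null; python3 r.py;
```

```text
t 13.88 rel mm [-2.63  1.45  0.15] F [-0.5  1.3  0.9] T [-0.015  0.053 -0.033] (tool)
```

```bash
python3 -m crank '[[[-1,-0.1,0,0,0],[-1,0,0,0,0]]]' >/dev/null; python3 r.py;
```

```text
t 14.12 rel mm [-3.51  1.95  0.17] F [ 0.3  0.9 -0.5] T [-0.003  0.024  0.017] (tool)
```

```bash
python3 -m crank '[[[-1,-0.1,0,0,0],[-1,0,0,0,0]]]' >/dev/null; python3 r.py;
```

```text
t 14.38 rel mm [-4.14  2.28  0.27] F [ 1.3  1.5 -0.3] T [-0.003  0.002 -0.353] (tool)
```

```bash
python3 -m crank '[[[-1,-0.1,0,0,0],[-1,0,0,0,0]]]' >/dev/null; python3 r.py;
```

```text
t 14.62 rel mm [-4.75  2.58  0.28] F [ 3.4  1.1 -0.1] T [ 0.014 -0.01  -0.835] (tool)
```

```bash
python3 -m crank '[[[-1,0.4,0,0,0],[-1,0.2,0,0.2,0],[-1,0,0,0.1,0],[-1,0,0,0,0]]]' >/dev/null; python3 r.py;
```

```text
t 15.12 rel mm [1.34 2.83 0.09] F [ 0.1  0.5 -0.2] T [-0.026  0.008 -0.001] (tool)
```

```bash
python3 -m crank '[[[-1,0,0,0.1,0],[-1,0,0,0,0]]]' >/dev/null; python3 r.py;
```

```text
t 15.38 rel mm [1.89 3.67 0.22] F [-0.9  1.8 -0.6] T [ 0.021  0.007 -0.019] (tool)
```

```bash
python3 -m crank '[[[-1,0,0,0.1,0],[-1,0,0,0,0]]]' >/dev/null; python3 r.py;
```

```text
t 15.62 rel mm [2.44 4.5  0.25] F [ 0.3  1.1 -0.2] T [ 0.028 -0.049  0.002] (tool)
```

```bash
python3 -m crank '[[[-1,0,0,0.1,0],[-1,0,0,0,0]]]' >/dev/null; python3 r.py;
```

```text
t 15.88 rel mm [2.89 5.4  0.2 ] F [-0.2  1.2  1. ] T [-0.04  -0.051  0.047] (tool)
```

```bash
cat > r.py <<'E'
from h import *
s,R=tool(); d=(s['tool_pos']-np.array([.4348,.3158,.2296]))*1000
c,e=.8826,.470
print('t',round(s['time'],2),'rel mm x,z,up',round(c*d[0]-e*d[1],2),round(e*d[0]+c*d[1],2),round(d[2],2),'F',np.round(R.T@s['contact_force'],1),'T',np.round(R.T@s['ft_torque'],3),'(tool)')
E
python3 -m crank '[[[-1,0.05,0,0.1,0],[-1,0,0,0,0]]]' >/dev/null; python3 r.py;
```

```text
t 16.12 rel mm x,z,up 0.52 6.96 0.15 F [-0.2  1.1 -0.7] T [-0.135  0.079  0.064] (tool)
```

```bash
python3 -m crank '[[[-1,0,0,0.1,0],[-1,0,0,0,0]]]' >/dev/null; python3 r.py;
```

```text
t 16.38 rel mm x,z,up 0.52 7.56 0.12 F [-0.4 -0.  -3.4] T [-0.826  0.066  0.101] (tool)
```

```bash
python3 -m crank '[[[-1,0,0,-0.5,0],[-1,0,0,-0.4,0],[-1,0,0,0,0]]]' >/dev/null; python3 r.py;
```

```text
t 16.75 rel mm x,z,up 0.54 -1.03 0.3 F [0.5 1.4 0.2] T [ 0.032 -0.057  0.052] (tool)
```

```bash
python3 -m crank '[[[-1,0,0,-0.12,0],[-1,0,0,0,0]]]' >/dev/null; python3 r.py;
```

```text
t 17.0 rel mm x,z,up 0.55 -2.09 0.26 F [-0.6  1.1 -1. ] T [-0.002  0.024 -0.   ] (tool)
```

```bash
python3 -m crank '[[[-1,0,0,-0.08,0],[-1,0,0,0,0]]]' >/dev/null; python3 r.py;
```

```text
t 17.25 rel mm x,z,up 0.54 -2.92 0.2 F [ 0.9  0.7 -0.7] T [ 0.013 -0.044 -0.011] (tool)
```

```bash
python3 -m crank '[[[-1,0,0,-0.06,0],[-1,0,0,0,0]]]' >/dev/null; python3 r.py;
```

```text
t 17.5 rel mm x,z,up 0.53 -3.47 0.21 F [-0.7  0.7 -0.2] T [0.102 0.01  0.002] (tool)
```

```bash
python3 -m crank '[[[-1,0,0,-0.05,0],[-1,0,0,0,0]]]' >/dev/null; python3 r.py;
```

```text
t 17.75 rel mm x,z,up 0.51 -3.79 0.23 F [0.5 2.1 1.6] T [ 0.426  0.016 -0.005] (tool)
```

The top hole centre is at tool-frame offset (x 0.56, z 1.73) mm. The predicted common line is therefore at (2.06,-2.19). I'll go there and descend toward lug 2.

```bash
python3 -m crank '[[[-1,0.15,0,0.16,0],[-1,0,0,0,0],[-1,0,0.5,0,0],[-1,0,0.7,0,0],[-1,0,0.7,0,0],[-1,0,0.4,0,0],[-1,0,0.2,0,0],[-1,0,0,0,0]]]' >/dev/null; python3 r.py;
```

```text
t 18.75 rel mm x,z,up 2.01 -2.46 -24.87 F [-0.3  0.9  0.2] T [-0.013  0.018  0.006] (tool)
```

```bash
python3 -m crank '[[[-1,0,0.15,0,0],[-1,0,0.15,0,0],[-1,0,0,0,0]]]' >/dev/null; python3 r.py;
```

```text
t 19.12 rel mm x,z,up 1.97 -2.51 -27.93 F [-0.1  2.2 -1.6] T [-0.056 -0.001  0.004] (tool)
```

```bash
python3 -m crank '[[[-1,0,0.1,0,0],[-1,0,0.1,0,0],[-1,0,0,0,0]]]' >/dev/null; python3 r.py;
```

```text
t 19.5 rel mm x,z,up 1.99 -2.5 -29.93 F [0.8 1.3 0.7] T [ 0.01  -0.006  0.027] (tool)
```

```bash
python3 -m crank '[[[-1,0,0.1,0,0],[-1,0,0.1,0,0],[-1,0,0,0,0]]]' >/dev/null; python3 r.py;
```

```text
t 19.88 rel mm x,z,up 2.0 -2.51 -31.95 F [ 0.5  1.  -0.6] T [-0.021 -0.053  0.003] (tool)
```

```bash
python3 -m crank '[[[-1,0,0.1,0,0],[-1,0,0.1,0,0],[-1,0,0,0,0]]]' >/dev/null; python3 r.py;
```

```text
t 20.25 rel mm x,z,up 1.98 -2.5 -33.95 F [ 0.2  1.3 -0.5] T [-0.034 -0.011 -0.025] (tool)
```

```bash
python3 -m crank '[[[-1,0,0.1,0,0],[-1,0,0.1,0,0],[-1,0,0,0,0]]]' >/dev/null; python3 r.py;
```

```text
t 20.62 rel mm x,z,up 1.99 -2.51 -35.97 F [0.2 1.2 0. ] T [-0.02  -0.018 -0.008] (tool)
```

The foot is through lug 2's hole with no contact, so I'll continue toward lug 3.

```bash
python3 -m crank '[[[-1,0,0.4,0,0],[-1,0,0.7,0,0],[-1,0,0.7,0,0],[-1,0,0.5,0,0],[-1,0,0.2,0,0],[-1,0,0,0,0]]]' >/dev/null; python3 r.py;
```

```text
t 21.38 rel mm x,z,up 2.01 -2.46 -60.93 F [ 0.3  1.8 -0. ] T [ 0.04  -0.062  0.022] (tool)
```

```bash
python3 -m crank '[[[-1,0,0.15,0,0],[-1,0,0.15,0,0],[-1,0,0.1,0,0],[-1,0,0,0,0]]]' >/dev/null; python3 r.py;
```

```text
t 21.88 rel mm x,z,up 1.99 -2.48 -64.9 F [-0.5  1.9  0.7] T [ 0.032 -0.005 -0.014] (tool)
```

```bash
python3 -m crank '[[[-1,0,0.1,0,0],[-1,0,0.05,0,0],[-1,0,0,0,0]]]' >/dev/null; python3 r.py;
```

```text
t 22.25 rel mm x,z,up 1.99 -2.47 -66.36 F [-0.7  1.5 -0.6] T [ 0.028 -0.001  0.014] (tool)
```

```bash
python3 -m crank '[[[-1,0,0.1,0,0],[-1,0,0.05,0,0],[-1,0,0,0,0]]]' >/dev/null; python3 r.py;
```

```text
t 22.62 rel mm x,z,up 2.0 -2.46 -67.86 F [0.4 1.3 0.1] T [ 0.002  0.054 -0.029] (tool)
```

```bash
python3 -m crank '[[[-1,0,0.1,0,0],[-1,0,0.05,0,0],[-1,0,0,0,0]]]' >/dev/null; python3 r.py;
```

```text
t 23.0 rel mm x,z,up 1.99 -2.45 -69.38 F [-0.7  1.4 -1.2] T [-0.024  0.039 -0.037] (tool)
```

```bash
python3 -m crank '[[[-1,0,0.1,0,0],[-1,0,0.05,0,0],[-1,0,0,0,0]]]' >/dev/null; python3 r.py;
```

```text
t 23.38 rel mm x,z,up 2.02 -2.47 -70.88 F [-0.3  1.2  0.7] T [ 0.03  -0.02  -0.006] (tool)
```

```bash
python3 -m crank '[[[-1,0,0.1,0,0],[-1,0,0.05,0,0],[-1,0,0,0,0]]]' >/dev/null; python3 r.py;
```

```text
t 23.75 rel mm x,z,up 2.01 -2.47 -72.37 F [-0.   1.4  0.8] T [0.011 0.086 0.023] (tool)
```

```bash
python3 -m crank '[[[-1,0,0.1,0,0],[-1,0,0.1,0,0],[-1,0,0,0,0]]]' >/dev/null; python3 r.py;
```

```text
t 24.12 rel mm x,z,up 2.0 -2.51 -74.46 F [ 0.2  0.9 -0. ] T [ 0.014  0.044 -0.   ] (tool)
```

```bash
python3 -m crank '[[[-1,0,0.15,0,0],[-1,0,0.15,0,0],[-1,0,0,0,0]]]' >/dev/null; python3 r.py;
```

```text
t 24.5 rel mm x,z,up 1.94 -2.57 -77.56 F [ 0.6  0.8 -0.1] T [-0.017 -0.003  0.06 ] (tool)
```

```bash
python3 - <<'E'
from h import *
f=snap('scene','s8');im=f['frame'][:,:,::-1]
save((255*(im/255.)**.6).astype(np.uint8),'s8b',(180,160,240,225),9)
E
```

```text
(no output)
```

View pics/s8b.png

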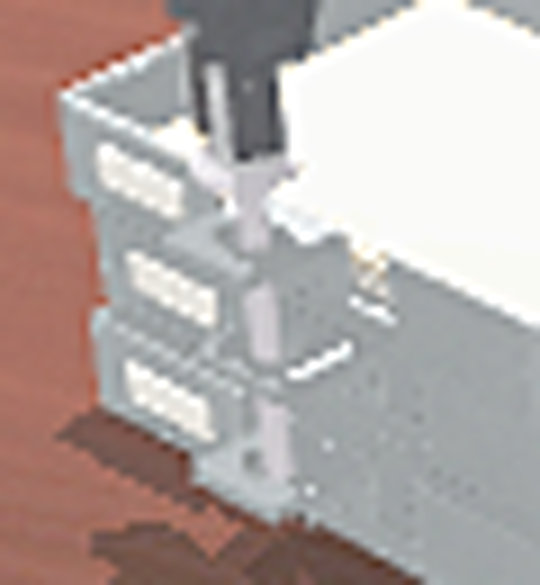

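The scene crop shows the shank passing lugs 1 and 2 and going into the bottom lug's hole. The dark remainder of that hole is visible at crop (255,460), beside the shank at (277,475). I'll continue down gently.

```bash
python3 -m crank '[[[-1,0,0.2,0,0],[-1,0,0.2,0,0],[-1,0,0.2,0,0],[-1,0,0,0,0]]]' >/dev/null; python3 r.py;
```

```text
t 25.05 rel mm x,z,up 1.94 -2.6 -83.63 F [0.3 0.1 0.8] T [-0.052  0.034  0.014] (tool)
```

```bash
python3 -m crank '[[[-1,0,0.2,0,0],[-1,0,0.2,0,0],[-1,0,0.2,0,0],[-1,0,0,0,0]]]' >/dev/null; python3 r.py;
```

```text
t 25.55 rel mm x,z,up 1.92 -2.59 -89.6 F [0.2 0.8 0.4] T [-0.011 -0.044  0.002] (tool)
```

```bash
python3 -m crank '[[[-1,0,0.2,0,0],[-1,0,0.2,0,0],[-1,0,0.2,0,0],[-1,0,0,0,0]]]' >/dev/null; python3 r.py;
```

```text
t 26.05 rel mm x,z,up 1.93 -2.58 -95.61 F [-0.8  0.5  0.2] T [-0.01  -0.025  0.006] (tool)
```

```bash
python3 -m crank '[[[-1,0,0.15,0,0],[-1,0,0.1,0,0],[-1,0,0,0,0]]]' >/dev/null; python3 r.py;
```

```text
t 26.43 rel mm x,z,up 2.02 -2.48 -97.89 F [-0.5  0.4  1. ] T [-0.06  -0.006  0.021] (tool)
```

```bash
python3 -m crank '[[[-1,0,0.1,0,0],[-1,0,0.1,0,0],[-1,0,0,0,0]]]' >/dev/null; python3 r.py;
```

```text
t 26.8 rel mm x,z,up 1.98 -2.53 -99.94 F [-0.2  0.2 -0.7] T [-0.046  0.011 -0.002] (tool)
```

```bash
python3 -m crank '[[[-1,0,0.1,0,0],[-1,0,0,0,0]]]' >/dev/null; python3 r.py;
```

```text
t 27.05 rel mm x,z,up 1.98 -2.49 -100.91 F [-0.1  2.2  1. ] T [ 0.026 -0.011 -0.004] (tool)
```

```bash
python3 -m crank '[[[-1,0,0.05,0,0],[-1,0,0,0,0]]]' >/dev/null; python3 r.py;
```

```text
t 27.3 rel mm x,z,up 2.04 -2.46 -101.34 F [-0.6  1.  -0.3] T [-0.044 -0.    -0.002] (tool)
```

```bash
python3 -m crank '[[[-1,0,0.05,0,0],[-1,0,0,0,0]]]' >/dev/null; python3 r.py;
```

```text
t 27.55 rel mm x,z,up 2.0 -2.47 -101.89 F [ 0.7  1.7 -0.1] T [ 0.025  0.023 -0.063] (tool)
```

```bash
python3 -m crank '[[[-1,0,0.04,0,0],[-1,0,0,0,0]]]' >/dev/null; python3 r.py;
```

```text
t 27.8 rel mm x,z,up 2.09 -2.37 -101.99 F [-0.1 -0.1 -0.7] T [-0.065  0.002  0.063] (tool)
```

```bash
python3 -m crank '[[[-1,0,0.03,0,0],[-1,0,0,0,0]]]' >/dev/null; python3 r.py;
```

```text
t 28.05 rel mm x,z,up 2.13 -2.29 -102.03 F [-0.6 -2.4 -1.7] T [-0.147  0.003  0.183] (tool)
```

Motion stopped at -102.0 mm with an upward reaction, exactly where the collar should seat. Now I'll release.

```bash
python3 -m crank '[[[-1,0,-0.02,0,0],[-0.55,0,0,0,0],[-0.4,0,0,0,0],[-0.2,0,0,0,0],[0,0,0,0,0],[0.2,0,0,0,0],[0.2,0,0,0,0]]]'; python3 r.py
python3 -m crank '[[[0.2,0,-0.5,0,0],[0.2,0,-1,0,0],[0.2,0,-2,0,0],[0.2,0,-4,0,0],[0.2,0,-5,0,0],[0.2,0,-5,0,0],[0.2,0,-3,0,0]]]'; python3 - <<'E'
from h import *
f=snap('scene','s9');im=f['frame'][:,:,::-1]
save((255*(im/255.)**.6).astype(np.uint8),'s9b',(180,150,240,215),9)
E
```

```text
time: 28.92
tool_pos: [0.4355, 0.3127, 0.1273]
tool_rot: [0.686, -0.686, 0.171, -0.171]
contact_force: [0.2, -0.3, -1.1]
gripper_width: 0.601
t 28.93 rel mm x,z,up 2.03 -2.42 -102.3 F [ 0.3  1.1 -0.2] T [0.027 0.006 0.007] (tool)
time: 29.8
tool_pos: [0.4361, 0.3131, 0.3379]
tool_rot: [0.688, -0.685, 0.17, -0.173]
contact_force: [0.5, 0.1, -0.3]
gripper_width: 0.597
```

View pics/s9b.png

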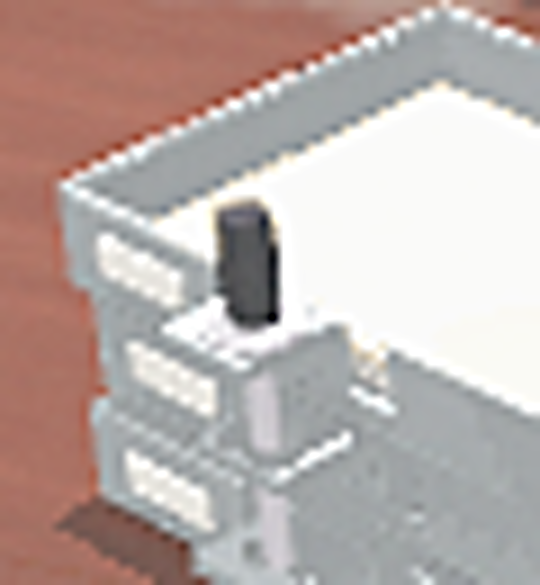

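The rod stands upright with its collar on the top lug. The grip is at crop (247,265), and the shank shows below each lug. Next I'll check the bystanders in the full view.

```bash
python3 -m crank '[[[0.2,3,-1,-4,0],[0.2,3,0,-4,0],[0.2,2,0,-3,0],[0.2,0,0,0,0],[0.2,0,0,0,0]]]'; python3 - <<'E'
from h import *
f=snap('scene','s10'); g=load('scene0')
d=np.abs(f['frame'].astype(int)-g['frame']).max(2)
for n,(x0,y0,x1,y1) in dict(mug=(290,200,340,255),stap=(212,233,268,274),tape=(276,250,332,298)).items():
    c=d[y0:y1,x0:x1]; print(n,(c>60).sum(),c.size)
E
```

```text
time: 30.48
tool_pos: [0.4543, 0.1784, 0.3429]
tool_rot: [0.686, -0.686, 0.171, -0.172]
contact_force: [-0.0, 0.2, -0.2]
gripper_width: 0.601
mug 0 2750
stap 197 2296
tape 0 2688
```

View pics/s10.png

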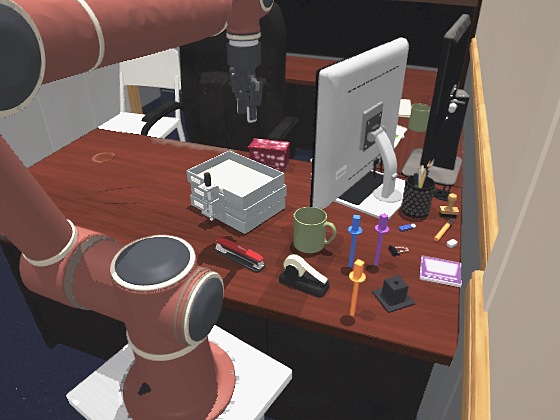

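The mug at (311,230), tape dispenser at (305,275) and stapler at (240,252) are where they started; the stapler's pixel change looks like the arm's shadow. The stand is empty and the rod is locked in the stack.

```bash
python3 -c "
from plant import *
print(job_done(), state()['time'])"
```

```text
the job is handed in; nothing more can be done
the job is handed in; nothing more can be done
```

The steel rod is through all three lugs with its collar resting on the top one. I let go and handed the job in at about 31 s of the 72 s allowed. I found the top hole's centre by touch, moved to the common line estimated from the lug edges in the top picture, and went down in small steps.

**Descent:** there was no noticeable contact at lugs 2 and 3. The rod stopped where the collar should seat, with about 2–3 N of upward force. The highest readings were about 3.4 N and 0.84 N·m, while feeling the top hole's edges.

**Final pictures:** the rod stands upright and released, the stand is empty, and the gripper is clear of everything. The mug and tape dispenser regions show no change.

**Disagreements:**
- **Stapler:** its region differed in 197 of 2296 pixels. It appears in the same place, and I put the difference down to the arm's shadow.
- **Cameras:** the two cameras differed by about 4 mm in x, so I relied on touch rather than the pictures for the top hole.

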